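# Lock the vial cartons in the transport tray with the wide filler wedge

### The job

The three vial cartons in the grey tray rattle about. Put the wide blue filler wedge, narrow end down, into the last gap at the end of the row and drive it straight down until it sits on the tray floor, flush with the cartons, so that the row is packed tight; then let go. Leave the slim orange wedge where it is, it is for another tray.

Things in the scene. Friction and masses are not known exactly. Their poses are not given: they have to be found in the camera images.
- wedge: Wide slick blue filler wedge, 60 g, upright on its narrow end. Origin: centre of underside, z up. 50 mm deep along x. Along y 26 mm wide at the bottom, both flanks widening evenly to 56 mm at 36 mm height, then 56 mm up to its flat top at 45 mm. Centred on top: white non-slip grip tab, 24 mm along x, 34 mm along y, from 45 to 90 mm above the origin. A half turn about z leaves it the same.
- slim_wedge: Bystander: slim filler wedge of orange plastic, the same shape, heights and white tab, but only 14 mm wide below and 32 mm above. Origin: centre of its underside. Must stay where it is.
- tray: Grey tray fixed to the table. Origin: centre of underside, z up; the row runs along its y. Floor and walls 6 mm thick; inside 209 mm along y, 76 mm along x. End walls rise 45 mm above the floor, side walls 22 mm. The gap is at the +y end: its end wall's inner face is at y = +104.5 mm. Row and wide wedge fill the length but for 3 mm; home, the wedge's origin is near y = 75, z = 6 mm.
- carton_c: Last of three loose cartons, white with a red band (others green), 70 mm along x, 50 along y, 45 tall, about 180 g. Origin: centre of underside; axes parallel to the tray's. Between its +y face and the end wall is the gap, 45 to 50 mm at the start. Some 5 to 10 N straight down on the wedge makes its flanks shove the cartons together; its own weight does not.
Things that resemble listed ones, but are neither listed nor needed, are in the scene too. Of the things shaped like the tray, the grey one is meant.

How it is judged (in metres and radians):
At the end, for the whole second after the job is handed in: Wide wedge at rest in the gap: within 5 mm of the tray floor, 18 mm of the tray's middle line, 67 to 84 mm along +y from its origin, upright and parallel to the tray within 10 degrees. Red-banded carton upright (10 degrees), within 5 mm of the floor, less than 27 mm along +y from the tray's origin (z of wedge in the frame of tray between 0.002 and 0.011 m and x of wedge in the frame of tray between -0.018 and 0.018 m and y of wedge in the frame of tray between 0.067 and 0.084 m and angle between the y axis of wedge and the y axis of tray, either way round below 0.175 rad and angle between each of wedge, carton_c's own z axis and vertical below 0.175 rad and y of carton_c in the frame of tray below 0.027 m and z of carton_c in the frame of tray below 0.011 m and linear speed of wedge below 0.02 m/s); the robot touches nothing.
It fails at once if the slim orange wedge is moved by more than 30 mm (distance of slim_wedge from where it was at the start of the episode above 0.03 m).
It also fails if it takes over 45 s, if anything falls off the work surface, if the arm or the gripper's body presses on something with over 40 N, if the wrist force passes 120 N, or if a joint passes its speed limit or range.

### The arm

A 6-joint arm with a two-finger parallel gripper is mounted at the origin on the work surface. World frame = base frame: x ahead of the robot, y to its left, z up, the work surface at z = 0. Lengths are in mm, angles in degrees, forces in N, time in s.
With the tool pointing down it reaches from about 300 to 850 mm from the base axis. Payload 4.2 kg.
Tool frame: the origin (TCP) lies at the very end of the fingers, on their centre line; the grasp point (between the pads) lies 19 mm behind it (hold_point_z is the z of the grasp point in the tool frame, in mm); z points along the fingers, y is the direction in which the jaws open and shut (so a half turn about z gives the same grasp; the last joint's range is limited). The gripper opens to 91 mm and grips with 3 to 60 N. Pads are 32 mm wide; open, the fingers measure 118 mm over their backs; the gripper's body (76 mm by 178 mm) begins 60 mm behind the grasp point.
Start: joints at [75.745, 18.312, 89.639, -0, 72.044, -1.146], TCP at [130.416, 560.031, 213.976] pointing down, gripper open.
Joint ranges: [-177.97, 177.97], [-48.28, 115.42], [12.27, 149.76], [-77.06, 257.06], [2.81, 150.46], [-146.56, 146.56]. Speed limits (degrees/s): [147.25, 147.25, 180, 180, 180, 180].

### API

Orientations are given as [roll, pitch, yaw] about the fixed x, y, z axes, in that order (R = Rz(yaw) Ry(pitch) Rx(roll)).
In Python, from workcell import state, grab_frame, job_done, hold_point_z gives the robot as it stands. The module is installed in compiled form; this text tells all that it offers.
- The arm moves only by the shell command python3 -m creep 'ROWS' [FORCE]. ROWS is JSON, a list of rows, each a list of 7 numbers: the closure, from 0 (fully open) to 1 (shut), then the shift along the tool's x, y, z in mm, then the turn, a rotation vector about the tool's x, y, z in degrees. A call has 1 to 5 rows; each row shifts and turns the commanded pose from where the row before left it, along the tool's axes as they then stand; what a row does not reach is not made up. A row lasts 1/8 s, in which the tool goes at most 62.5 mm and 10.7 degrees, less where a joint would pass 70% of its speed; a pose out of reach is approached as far as the arm can. A call is refused whole if a number of a shift passes 62.5 or a number of a turn 10.7, either way. A call with a gripper value outside its range is refused whole. The fingers move at their own pace and stop on an object; FORCE is the grip in N (left out, the last holds). Time passes only in rows, so rows that do not move let the fingers close. It gives the time, the measured TCP pose, the force and the opening at its end, in the units of the state.
- state(): the state, without advancing time (a new reading comes with each control period).
- grab_frame(name): name is "side" or "top"; returns a dict with "frame" (420x560x3 uint8, red, green, blue), "fx", "fy", "cx", "cy" (pixels), "view" (4x4, takes a point from world to camera coordinates). Camera axes: x right, y down, z forward; pixel columns grow to the right and rows downward; lengths in mm; the calibration is good to about 2 mm. A picture is of the moment at which its call begins. There is no depth.
- job_done(): hands the job in, once; it reports no verdict.
The state is a dict: "time_s": time; "qpos": joint angles; "qvel": joint speeds; "effort": joint torques, N m; "ee_pos": TCP position; "ee_rot": TCP orientation; "force": force on the tool from outside, world axes, zero at the start; "torque": the same for the moment, N m; "gripper_width": finger opening in mm.
Only numpy, scipy, OpenCV 4.12 (cv2) and the standard library are available. Lean on these libraries where they do the work, as an engineer would, in place of code of your own. Each camera call takes 0.05 s, during which the arm holds its last target.

## Working session

There is one attempt and no reset: what is moved stays moved. The work goes in short steps, Python scripts to look and compute and a shell command to move; the robot and the scene stay as the last step left them, time stands still between calls to the robot, and variables do not carry over. Pictures are saved under pics/ and viewed, and the job is handed in when it is done.

```bash
mkdir -p pics
cat > h.py <<'E'
import numpy as np,cv2,json
from workcell import state,grab_frame,job_done,hold_point_z
def snap(n,tag):
    f=grab_frame(n); cv2.imwrite(f'pics/{tag}.png',f['frame'][:,:,::-1]); 
    np.savez(f'pics/{tag}.npz',**{k:np.array(v) for k,v in f.items()}); return f
def load(tag): return dict(np.load(f'pics/{tag}.npz'))
def ray(f,u,v):
    V=np.array(f['view']);R=V[:3,:3];t=V[:3,3]
    d=R.T@np.array([(u-f['cx'])/f['fx'],(v-f['cy'])/f['fy'],1.]); return -R.T@t,d
def onz(f,u,v,z):
    o,d=ray(f,u,v); return o+d*(z-o[2])/d[2]
def proj(f,p):
    V=np.array(f['view']);c=V[:3,:3]@np.array(p,float)+V[:3,3]; return np.array([f['fx']*c[0]/c[2]+f['cx'],f['fy']*c[1]/c[2]+f['cy']])
E
python3 - <<'E'
from h import *
for n in('top','side'): 
    f=snap(n,n+'0'); V=np.array(f['view']); print(n,f['fx'],-V[:3,:3].T@V[:3,3],V[2,:3])
s=state();print(s, hold_point_z if not callable(hold_point_z) else hold_point_z())
E
```

```text
top 386.5621796503131 [393.96307786  58.41530849 846.46842384] [ 0.07159999 -0.01256774 -0.99735425]
side 419.2886537141401 [271.79590494 609.26005685 687.87296336] [ 0.21083551 -0.64182469 -0.73729876]
{'time_s': 0.1, 'qpos': array([ 7.57436436e+01,  1.83464514e+01,  8.96982552e+01, -9.55287555e-04,
        7.20438991e+01, -1.14460521e+00]), 'qvel': array([ 0.01587274, -0.10867553, -0.17419519,  0.09935749,  0.12940569,
        0.03276252]), 'effort': array([-4.20067699e-04, -4.13336563e+01, -2.32512367e+01,  7.28504523e-02,
        4.21635574e-02, -6.42707596e-05]), 'ee_pos': array([130.32165038, 559.58105279, 213.22752517]), 'ee_rot': array([-1.79911394e+02, -8.61848103e-04,  1.66888543e+02]), 'force': array([ 0.08080712,  0.32681706, -0.19751998]), 'torque': array([ 0.0050585 , -0.01116894,  0.0220326 ]), 'gripper_width': 91.37978728030093} -18.8
```

View pics/top0.png

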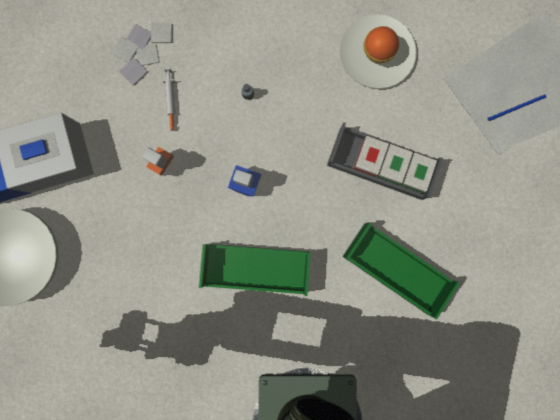

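View pics/side0.png

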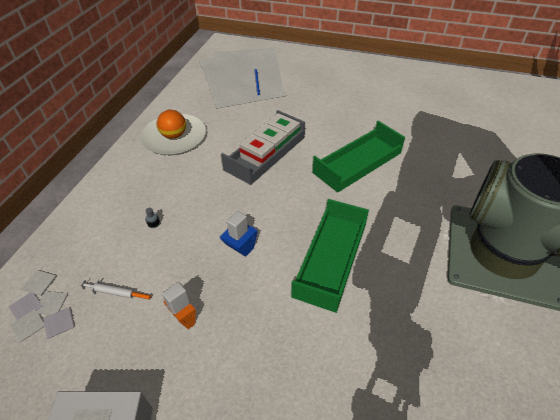

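Candidates for the wedge are: the blue-bodied piece with a white tab at top (245,180) / side (238,235), the orange slim wedge at top (158,160), the blue label on the big box at (33,150), and the blue pen at (517,107). I choose (245,180). For the tray, the grey one is at (385,160). The green ones at (255,268) and (400,270) are decoys. The gap is at the tray's left end, by the red-banded carton at (373,155).

Run:
```python
from h import *
a=cv2.imread('pics/top0.png');b=cv2.imread('pics/side0.png')
c1=cv2.resize(a[150:210,215:275],(400,400),interpolation=cv2.INTER_CUBIC)
c2=cv2.resize(a[115:205,320:450],(400,277),interpolation=cv2.INTER_CUBIC)
c3=cv2.resize(b[200:260,210:270],(400,400),interpolation=cv2.INTER_CUBIC)
o=np.zeros((600,800,3),np.uint8)
o[:300,:400]=cv2.resize(c1,(400,300));o[:300,400:]=cv2.resize(c3,(400,300));o[300:577,:400]=c2
o[300:600,400:]=cv2.resize(b[105:185,215:315],(400,300),interpolation=cv2.INTER_CUBIC)
cv2.imwrite('pics/crop0.png',o)
f=load('top0');g=load('side0')
for n,F in(('top',f),('side',g)):
    im=F['frame']; hsv=cv2.cvtColor(im,cv2.COLOR_RGB2HSV)
    m=cv2.inRange(hsv,(105,110,40),(130,255,255))
    k,l,st,c=cv2.connectedComponentsWithStats(m)
    print(n,[(st[i].tolist(),c[i].round(1).tolist()) for i in range(1,k) if st[i,4]>30])
```

```text
top [([488, 95, 58, 25, 178], [516.4, 107.2]), ([20, 140, 27, 19, 347], [32.9, 149.1]), ([0, 165, 21, 36, 237], [5.1, 188.5]), ([229, 166, 31, 30, 322], [244.1, 183.1])]
side [([255, 69, 5, 26, 52], [256.9, 82.2]), ([220, 225, 37, 31, 559], [241.1, 240.8])]
```

View pics/crop0.png

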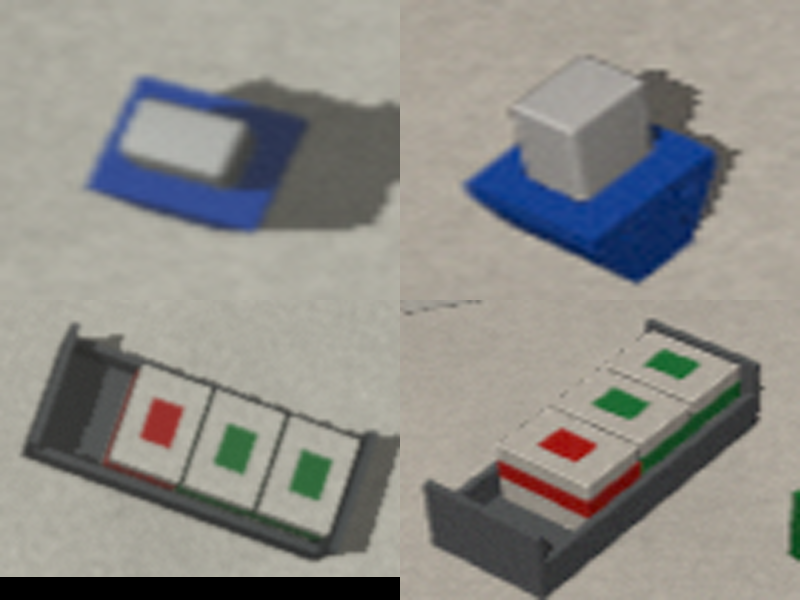

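Run:
```python
from h import *
f=load('top0');g=load('side0')
def quad(m):
    cs,_=cv2.findContours(m,cv2.RETR_EXTERNAL,cv2.CHAIN_APPROX_NONE)
    h=cv2.convexHull(np.vstack(cs)); return h
def blob(m,roi):
    z=np.zeros_like(m);x0,y0,x1,y1=roi;z[y0:y1,x0:x1]=m[y0:y1,x0:x1];return z
for n,F,roi in(('top',f,(220,155,270,205)),('side',g,(210,200,270,262))):
    hsv=cv2.cvtColor(F['frame'],cv2.COLOR_RGB2HSV)
    m=blob(cv2.inRange(hsv,(105,110,40),(130,255,255)),roi)
    h=quad(m).reshape(-1,2).astype(float)
    if n=='top':
        P=np.array([onz(F,u,v,45)[:2] for u,v in h],np.float32)
        print(n,'wedge rect',cv2.minAreaRect(P))
    T=blob(cv2.inRange(hsv,(0,0,150),(180,30,255)),roi)
    k,l,st,c=cv2.connectedComponentsWithStats(T)
    print('white',[(st[i].tolist(),c[i].round(1)) for i in range(1,k) if st[i,4]>40])
    for nm,lo,hi in(('red',(0,130,60),(6,255,255)),('green',(50,90,40),(80,255,255))):
        r=(325,115,445,205) if n=='top' else (215,105,315,185)
        mm=blob(cv2.inRange(hsv,lo,hi),r)
        k,l,st,c=cv2.connectedComponentsWithStats(mm)
        for i in range(1,k):
            if st[i,4]>30: print(n,nm,st[i].tolist(),c[i].round(1),onz(F,*c[i],51).round(1))
# tray: dark mask in top
hsv=cv2.cvtColor(f['frame'],cv2.COLOR_RGB2HSV)
# tab top by hand from crop (top: 6.667x,5y ; side same)
for pts in ([(137,77),(308,120),(258,232),(88,188)],):
    print('corn',[onz(f,215+x/6.667,150+y/5,45)[:2].round(1).tolist() for x,y in pts])
print('corn side',[onz(g,210+x/6.667,200+y/5,45)[:2].round(1).tolist() for x,y in [(63,185),(195,240),(315,150)]])
print('tab side z90',[onz(g,210+x/6.667,200+y/5,90)[:2].round(1).tolist() for x,y in [(112,107),(175,133),(250,87),(188,56)]])
print('tab top z90',[onz(f,215+x/6.667,150+y/5,90)[:2].round(1).tolist() for x,y in [(135,97),(250,123),(235,180),(120,150)]])
s=130/400
print('tray top z51',[onz(f,320+x*s,115+y*s,51)[:2].round(1).tolist() for x,y in [(75,24),(25,153),(318,256)]])
print('tray side z51 +y end outer',[onz(g,215+x/4,105+y/3.75,51)[:2].round(1).tolist() for x,y in [(425,182),(545,252),(760,68),(648,22)]])
```

```text
top wedge rect ((509.7276306152344, 133.98046875), (54.84358215332031, 50.41263961791992), 71.84825897216797)
white [([220, 155, 50, 50, 1415], array([240.3, 178.3])), ([233, 170, 18, 15, 160], array([241.5, 177.1]))]
top red [366, 148, 13, 15, 128] [372.1 154.6] [ 565.8 -133.3   51. ]
top green [390, 156, 13, 15, 119] [396.2 163.1] [ 548.1 -183.6   51. ]
top green [415, 165, 12, 15, 121] [420.6 171.7] [ 530.4 -234.3   51. ]
white [([210, 200, 60, 62, 2655], array([238.9, 228.5]))]
side red [250, 139, 14, 9, 69] [256.7 143.3] [ 566.4 -133.6   51. ]
side red [239, 148, 36, 15, 150] [257.1 155.1] [550.8 -92.6  51. ]
side green [277, 118, 12, 8, 55] [282.5 121.6] [ 532.2 -234.9   51. ]
side green [275, 127, 25, 24, 101] [287.3 138.5] [ 501.  -172.2   51. ]
side green [264, 129, 13, 8, 59] [269.9 132.2] [ 549.4 -184.    51. ]
corn [[541.7, 152.1], [524.0, 98.3], [476.8, 113.4], [494.9, 166.7]]
corn side [[542.6, 154.9], [495.7, 168.8], [477.4, 116.6]]
tab side z90 [[525.0, 147.9], [503.2, 154.7], [491.0, 127.2], [513.7, 117.4]]
tab top z90 [[525.5, 147.3], [515.4, 113.2], [492.7, 117.3], [504.3, 151.4]]
tray top z51 [[632.9, -75.6], [543.6, -41.1], [474.9, -239.1]]
tray side z51 +y end outer [[408.9, -140.9], [330.0, -97.5], [234.7, -316.0], [309.8, -349.3]]
```

Run:
```python
from h import *
a=cv2.imread('pics/top0.png');b=cv2.imread('pics/side0.png')
o=np.zeros((600,800,3),np.uint8)
o[:,:400]=cv2.resize(a[110:200,320:380],(400,600),interpolation=cv2.INTER_CUBIC)
o[:,400:]=cv2.resize(a[120:210,390:450],(400,600),interpolation=cv2.INTER_CUBIC)
cv2.imwrite('pics/crop1.png',o)
o=cv2.resize(b[100:190,210:320],(733,600),interpolation=cv2.INTER_CUBIC)
cv2.imwrite('pics/crop2.png',o)
```

```text
(no output)
```

View pics/crop1.png

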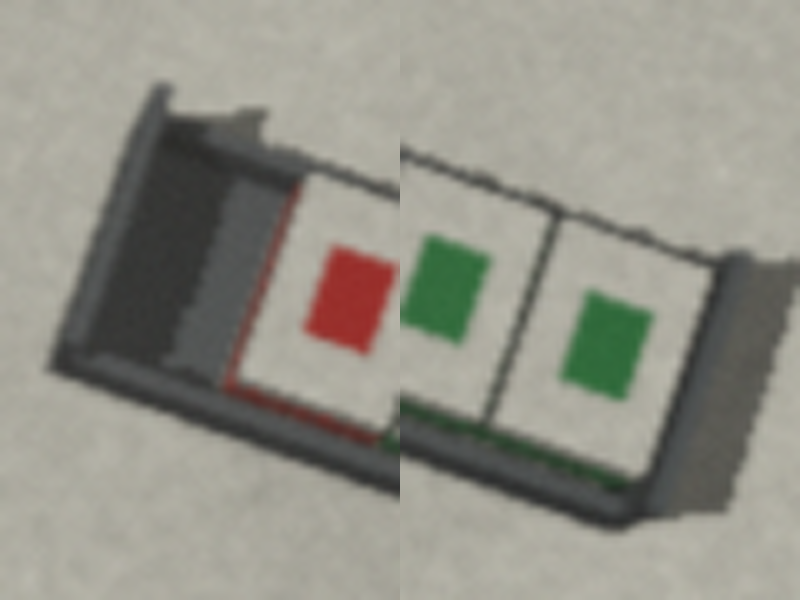

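View pics/crop2.png

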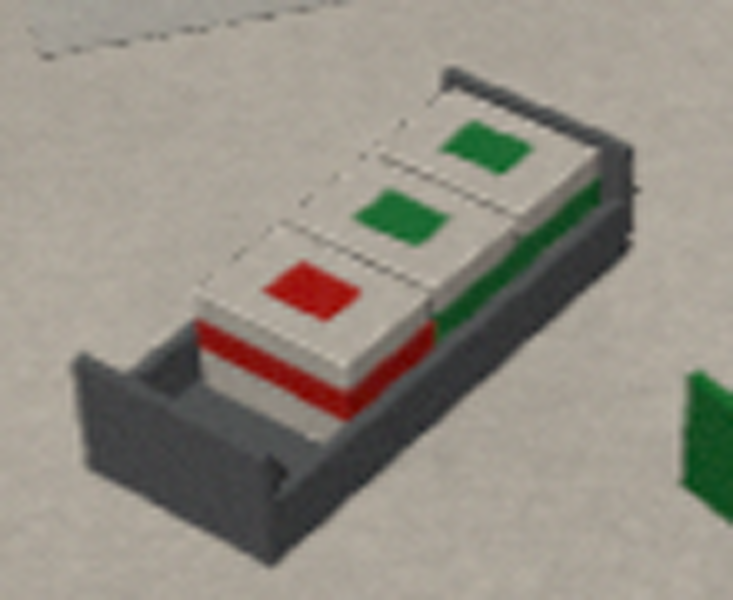

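Run:
```python
from h import *
f=load('top0');g=load('side0');s=60/400
T=lambda x,y:onz(f,320+x*s,110+y*.15,51)
U=lambda x,y:onz(f,390+(x-400)*s,120+y*.15,51)
S=lambda x,y,z=51:onz(g,210+x*.15,100+y*.15,z)
th=np.radians(-19.3); ey=np.array([-np.sin(th),np.cos(th)]);ex=np.array([np.cos(th),np.sin(th)])
A=[('T+y far out',T(158,83)),('T+y near out',T(52,366)),('T +y inner far',T(172,92)),('T -y near out',U(635,528)),
('T-y far',U(745,252)),
('S+y far',S(76,356)),('S+y near',S(270,462)),('S-y far',S(447,68)),('S-y near',S(632,150)),('S+y near bottom z0',S(270,565,0)),('S +y far bottom',S(92,466,0)),
('carton c edge far T',T(303,172)),('carton c edge near T',T(232,385)),('carton c S far',S(200,295)),('c S near',S(347,380)),('red',np.array([566.1,-133.4])),('wedge',np.array([509.7,134]))]
for n,p in A: print(n,p[:2].round(1),'along',(p[:2]@ey).round(1),'across',(p[:2]@ex).round(1))
```

```text
T+y far out [633.6 -74.1] along 139.4 across 622.5
T+y near out [543.2 -40.5] along 141.3 across 526.1
T +y inner far [630.8 -78.5] along 134.3 across 621.3
T -y near out [ 472.8 -243. ] along -73.1 across 526.6
T-y far [ 560.1 -279.5] along -78.7 across 621.0
S+y far [633.3 -74.5] along 139.0 across 622.4
S+y near [548.9 -42. ] along 141.8 across 531.9
S-y far [ 560.7 -278.6] along -77.6 across 621.2
S-y near [ 477.  -247.1] along -75.6 across 531.9
S+y near bottom z0 [552.6 -43.4] along 141.7 across 535.9
S +y far bottom [632.7 -73.4] along 139.9 across 621.4
carton c edge far T [ 605.5 -119.7] along 87.2 across 611.1
carton c edge near T [537.6 -96.8] along 86.3 across 539.4
carton c S far [ 603.5 -118.7] along 87.4 across 608.9
c S near [537.6 -89.6] along 93.1 across 537.0
red [ 566.1 -133.4] along 61.2 across 578.4
wedge [509.7 134. ] along 294.9 across 436.8
```

```bash
cat >> h.py <<'E'
from scipy.spatial.transform import Rotation as Ro
def go(target,yaw=None):
    s=state();R=Ro.from_euler('xyz',s['ee_rot'],degrees=True)
    d=R.inv().apply(np.array(target)-s['ee_pos'])
    print('t',s['time_s'],'pos',s['ee_pos'].round(1),'rot',s['ee_rot'].round(2),'F',s['force'].round(1),'w',round(s['gripper_width'],1))
    print('tool shift',d.round(1))
    if yaw is not None: print('turn',(R.inv()*Ro.from_euler('xyz',[180,0,yaw],degrees=True)).as_rotvec(degrees=True).round(2))
E
python3 -m creep '[[0,0,0,0,0,0,5.1],[0,0,0,0,0,0,0]]' 40
python3 -c "
from h import *
go([509.7,134.2,160],161.8)"
```

```text
time_s: 0.35
ee_pos: [130.3, 559.8, 213.5]
ee_rot: [-180.0, 0.0, 161.9]
force: [-0.8, 0.0, -0.4]
gripper_width: 90.9
t 0.35 pos [130.3 559.8 213.5] rot [-179.95    0.    161.85] F [-0.8  0.  -0.4] w 90.9
tool shift [-493.  -286.2   53.8]
turn [-0.05  0.    0.05]
```

```bash
python3 -m creep '[[0,-35,-20,4,0,0,0],[0,-35,-20,4,0,0,0],[0,-35,-20,4,0,0,0],[0,-35,-20,4,0,0,0],[0,-35,-20,4,0,0,0]]'
python3 -m creep '[[0,-35,-20,4,0,0,0],[0,-35,-20,4,0,0,0],[0,-35,-20,4,0,0,0],[0,-35,-20,4,0,0,0],[0,-35,-20,4,0,0,0]]'
python3 -m creep '[[0,-35,-20,4,0,0,0],[0,-35,-20,4,0,0,0],[0,-35,-20,4,0,0,0],[0,-35,-20,4,0,0,0],[0,0,0,0,0,0,0]]'
python3 -c "
from h import *
go([509.7,134.2,140],161.8)"
```

```text
time_s: 0.98
ee_pos: [266.1, 409.3, 193.8]
ee_rot: [180.0, 0.0, 161.9]
force: [0.6, -0.4, 0.4]
gripper_width: 91.6
time_s: 1.6
ee_pos: [401.1, 259.6, 173.8]
ee_rot: [180.0, -0.0, 161.9]
force: [-0.8, 0.7, 0.2]
gripper_width: 91.4
time_s: 2.22
ee_pos: [509.6, 139.2, 157.4]
ee_rot: [-180.0, -0.0, 161.7]
force: [-0.7, 0.3, -0.3]
gripper_width: 91.4
t 2.225 pos [509.6 139.2 157.4] rot [-1.7997e+02 -1.0000e-02  1.6167e+02] F [-0.7  0.3 -0.3] w 91.4
tool shift [-1.7 -4.7 17.4]
turn [-0.03 -0.01 -0.13]
```

```bash
python3 -m creep '[[0,-1.7,-4.7,20,0,0,0],[0,0,0,20,0,0,0],[0,0,0,0,0,0,0]]'
python3 - <<'E'
from h import *
go([509.7,134.2,57],161.8)
g=snap('side','side1');f=snap('top','top1')
o=np.hstack([cv2.resize(g['frame'][170:270,180:300],(480,400)),cv2.resize(f['frame'][130:230,210:290],(320,400))])
cv2.imwrite('pics/c3.png',o[:,:,::-1])
E
```

```text
time_s: 2.6
ee_pos: [506.7, 136.3, 116.8]
ee_rot: [-179.9, -0.2, 161.9]
force: [-0.3, -0.4, -0.7]
gripper_width: 91.1
t 2.6 pos [506.7 136.3 116.8] rot [-179.9    -0.2   161.87] F [-0.3 -0.4 -0.7] w 91.1
tool shift [-3.7 -1.  59.7]
turn [-0.1  -0.2   0.07]
```

View pics/c3.png

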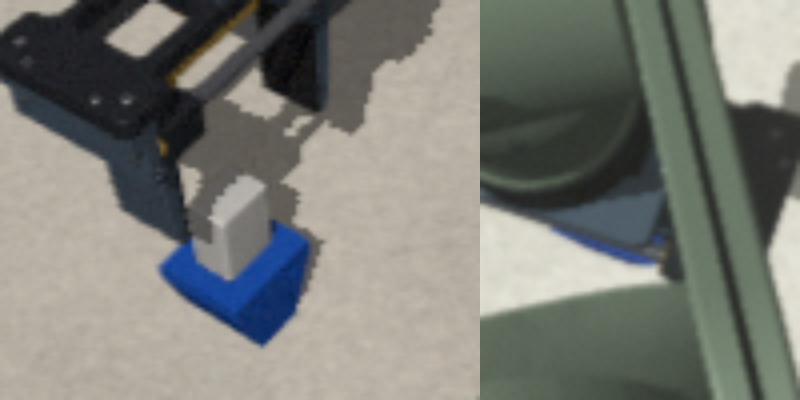

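The side view shows the blue wedge with its tab between the open fingers, left finger near crop (180,230) and right finger near (320,100). The measured pose is about 3 mm off in x, so I'll hold one row and re-read.

```bash
python3 -m creep '[[0,0,0,0,0,0,0]]'
python3 -c "
from h import *
go([509.7,134.2,57],161.8)"
```

```text
time_s: 2.82
ee_pos: [509.0, 136.5, 118.9]
ee_rot: [179.9, 0.1, 161.8]
force: [0.1, -0.2, 0.4]
gripper_width: 91.0
t 2.825 pos [509.  136.5 118.9] rot [1.7993e+02 8.0000e-02 1.6183e+02] F [ 0.1 -0.2  0.4] w 91.0
tool shift [-1.3 -2.  61.9]
turn [0.07 0.08 0.03]
```

```bash
python3 -m creep '[[0,-1,-2,25,0,0,0],[0,0,0,25,0,0,0],[0,0,0,10,0,0,0],[0,0,0,0,0,0,0]]'
python3 -m creep '[[1,0,0,0,0,0,0],[1,0,0,0,0,0,0],[1,0,0,0,0,0,0],[1,0,0,0,0,0,0],[1,0,0,0,0,0,0]]' 45
python3 -m creep '[[1,0,0,0,0,0,0],[1,0,0,0,0,0,0]]'
python3 - <<'E'
from h import *
go([509.7,134.2,57],161.8)
g=snap('side','side2')
cv2.imwrite('pics/c4.png',cv2.resize(g['frame'][170:270,180:300],(600,500))[:,:,::-1])
E
```

```text
time_s: 3.32
ee_pos: [508.9, 133.8, 58.0]
ee_rot: [-180.0, -0.0, 161.8]
force: [-0.1, -1.1, 0.1]
gripper_width: 91.0
time_s: 3.95
ee_pos: [508.9, 133.7, 58.0]
ee_rot: [180.0, 0.0, 161.8]
force: [-0.1, -0.2, -1.0]
gripper_width: 43.8
time_s: 4.2
ee_pos: [508.9, 133.7, 57.9]
ee_rot: [180.0, 0.0, 161.8]
force: [-0.1, 0.1, 0.8]
gripper_width: 33.8
t 4.2 pos [508.9 133.7  57.9] rot [179.99   0.   161.79] F [-0.1  0.1  0.8] w 33.8
tool shift [-0.6  0.7  0.9]
turn [ 0.01  0.   -0.01]
```

View pics/c4.png

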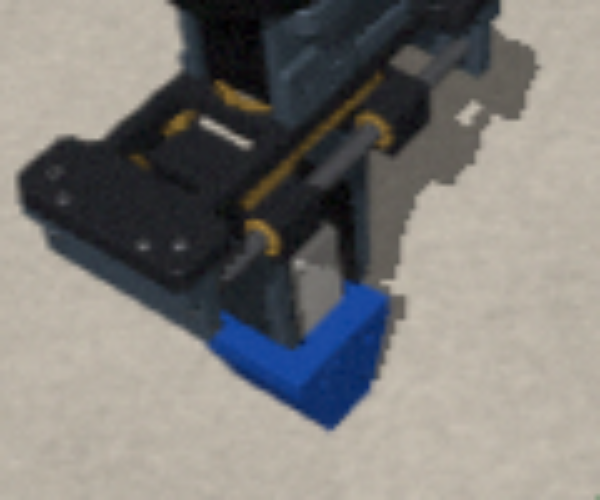

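The tab is gripped at 33.8 mm, and the side view shows the blue body at about crop (310,360) between the fingers. Next I lift and carry it.

```bash
python3 -m creep '[[1,0,0,-20,0,0,0],[1,0,0,-30,0,0,0],[1,0,0,-35,0,0,0],[1,0,0,0,0,0,1.2],[1,0,0,0,0,0,0]]'
python3 -c "
from h import *
go([580,-89.7,142],160.6)"
```

```text
time_s: 4.88
ee_pos: [508.1, 133.6, 142.1]
ee_rot: [-180.0, -0.1, 160.6]
force: [1.0, -0.1, -0.4]
gripper_width: 34.1
t 4.875 pos [508.1 133.6 142.1] rot [-1.7996e+02 -8.0000e-02  1.6059e+02] F [ 1.  -0.1 -0.4] w 34.1
tool shift [-1.420e+02 -1.867e+02  1.000e-01]
turn [-0.04 -0.08 -0.01]
```

```bash
python3 -m creep '[[1,-14,-18.7,0,0,0,0],[1,-20,-26,0,0,0,0],[1,-24,-32,0,0,0,0],[1,-24,-32,0,0,0,0],[1,-24,-32,0,0,0,0]]'
python3 -m creep '[[1,-20,-26,0,0,0,0],[1,-12,-15,0,0,0,0],[1,-4,-5,0,0,0,0],[1,0,0,0,0,0,0],[1,0,0,0,0,0,0]]'
python3 - <<'E'
from h import *
go([580,-89.7,142],160.6)
g=snap('side','side3');f=snap('top','top3')
o=np.hstack([cv2.resize(g['frame'][80:200,180:300],(400,400),interpolation=2),cv2.resize(f['frame'][90:210,310:430],(400,400),interpolation=2)])
cv2.imwrite('pics/c5.png',o[:,:,::-1])
E
```

```text
time_s: 5.5
ee_pos: [561.3, -35.3, 141.0]
ee_rot: [-180.0, -0.2, 160.6]
force: [0.3, 0.5, -1.1]
gripper_width: 33.7
time_s: 6.12
ee_pos: [580.4, -88.5, 142.9]
ee_rot: [180.0, -0.0, 160.7]
force: [0.2, 0.3, -1.2]
gripper_width: 34.0
t 6.125 pos [580.4 -88.5 142.9] rot [ 1.7998e+02 -4.0000e-02  1.6065e+02] F [ 0.2  0.3 -1.2] w 34.0
tool shift [-0.  -1.3  0.9]
turn [ 0.02 -0.04  0.05]
```

View pics/c5.png

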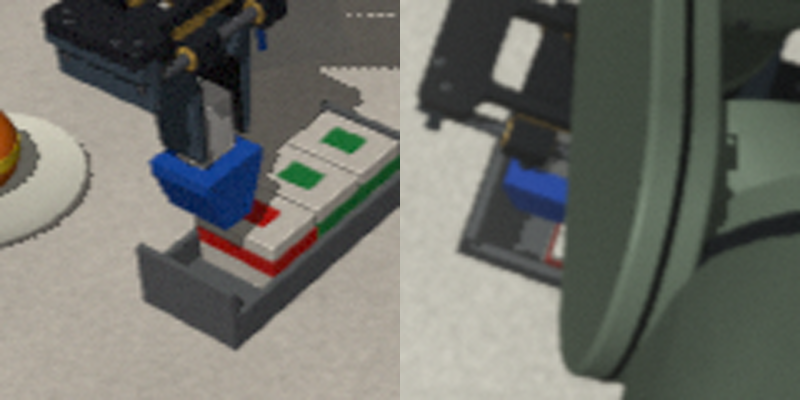

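The wedge hangs above the gap, tab upright (side crop (205,180); the top view shows blue at (535,190), between the end wall and the carton). Lowering it now.

```bash
python3 -m creep '[[1,0,-1,15,0,0,0],[1,0,0,20,0,0,0],[1,0,0,10,0,0,0],[1,0,0,0,0,0,0],[1,0,0,0,0,0,0]]' 60
python3 - <<'E'
from h import *
go([580,-89.7,63.9],160.6)
g=snap('side','side4')
cv2.imwrite('pics/c6.png',cv2.resize(g['frame'][80:200,180:300],(600,600),interpolation=2)[:,:,::-1])
E
```

```text
time_s: 6.85
ee_pos: [580.9, -90.5, 98.4]
ee_rot: [180.0, 0.1, 160.6]
force: [-0.0, -0.2, -0.3]
gripper_width: 33.6
t 6.85 pos [580.9 -90.5  98.4] rot [1.7998e+02 6.0000e-02 1.6059e+02] F [-0.  -0.2 -0.3] w 33.6
tool shift [ 1.1  0.5 34.5]
turn [ 0.02  0.06 -0.01]
```

View pics/c6.png

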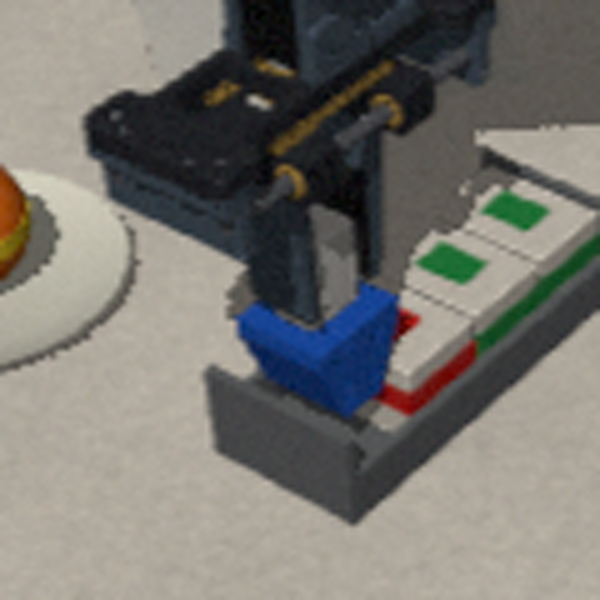

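The narrow end (near 350,405) has entered the gap between the end wall and the red-banded carton, with no contact force. I'll press down in small steps.

```bash
python3 -m creep '[[1,0,0.5,5,0,0,0],[1,0,0,4,0,0,0],[1,0,0,3,0,0,0],[1,0,0,0,0,0,0]]'
python3 -m creep '[[1,0,0,4,0,0,0],[1,0,0,4,0,0,0],[1,0,0,0,0,0,0]]'
```

```text
time_s: 7.4
ee_pos: [580.6, -90.0, 85.7]
ee_rot: [180.0, -0.0, 160.6]
force: [1.2, 0.9, 0.4]
gripper_width: 33.6
time_s: 7.78
ee_pos: [580.7, -90.0, 77.7]
ee_rot: [-180.0, 0.0, 160.6]
force: [2.0, 2.1, 0.6]
gripper_width: 33.6
```

```bash
python3 -m creep '[[1,0,0,4,0,0,0],[1,0,0,3,0,0,0],[1,0,0,0,0,0,0]]'
python3 -m creep '[[1,0,0,3,0,0,0],[1,0,0,2,0,0,0],[1,0,0,0,0,0,0]]'
```

```text
time_s: 8.15
ee_pos: [580.2, -90.1, 70.3]
ee_rot: [-180.0, -0.1, 160.6]
force: [1.6, 2.9, -0.6]
gripper_width: 33.6
time_s: 8.52
ee_pos: [580.1, -90.2, 65.3]
ee_rot: [-180.0, -0.1, 160.6]
force: [0.8, 1.3, -1.1]
gripper_width: 33.6
```

```bash
python3 -m creep '[[1,0,0,1,0,0,0],[1,0,0,1,0,0,0],[1,0,0,0,0,0,0]]'
python3 -m creep '[[1,0,0,1,0,0,0],[1,0,0,0,0,0,0]]'
python3 - <<'E'
from h import *
go([580,-89.7,63.9],160.6)
g=snap('side','side5')
cv2.imwrite('pics/c7.png',cv2.resize(g['frame'][80:200,180:300],(600,600),interpolation=2)[:,:,::-1])
E
```

```text
time_s: 8.9
ee_pos: [580.4, -90.3, 63.9]
ee_rot: [-180.0, -0.0, 160.6]
force: [0.1, 1.3, -0.0]
gripper_width: 34.3
time_s: 9.15
ee_pos: [580.5, -90.3, 63.9]
ee_rot: [-180.0, 0.0, 160.6]
force: [-1.3, 0.0, 6.3]
gripper_width: 33.6
t 9.15 pos [580.5 -90.3  63.9] rot [-1.7998e+02  2.0000e-02  1.6060e+02] F [-1.3  0.   6.3] w 33.6
tool shift [ 0.7  0.4 -0. ]
turn [-0.02  0.02 -0.  ]
```

View pics/c7.png

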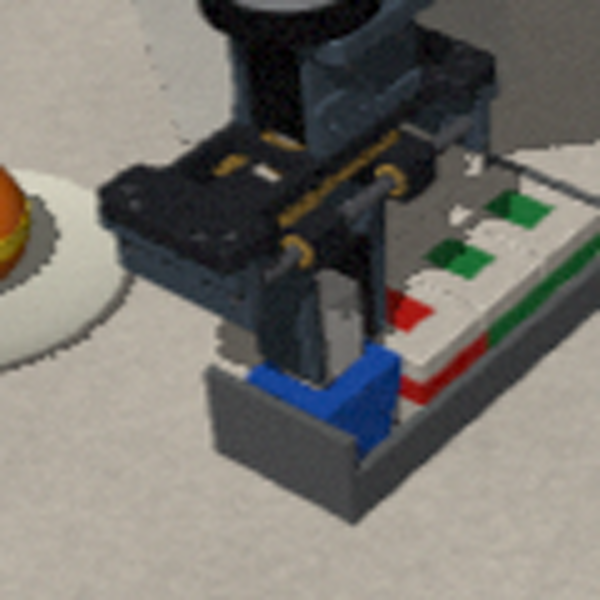

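Upward force appears exactly at the predicted floor height (TCP 63.9), with the top of the wedge flush. Letting go.

```bash
python3 -m creep '[[0,0,0,0,0,0,0],[0,0,0,0,0,0,0],[0,0,0,0,0,0,0],[0,0,0,0,0,0,0],[0,0,0,0,0,0,0]]'
python3 -m creep '[[0,0,0,0,0,0,0],[0,0,0,-15,0,0,0],[0,0,0,-30,0,0,0],[0,0,0,-40,0,0,0],[0,0,0,-40,0,0,0]]'
python3 -m creep '[[0,35,20,-30,0,0,0],[0,45,25,0,0,0,0],[0,45,25,0,0,0,0],[0,45,25,0,0,0,0],[0,0,0,0,0,0,0]]'
python3 - <<'E'
from h import *
go([580,-89.7,63.9],160.6)
g=snap('side','side6');f=snap('top','top6')
o=np.hstack([cv2.resize(g['frame'][90:190,210:320],(400,364),interpolation=2),cv2.resize(f['frame'][110:210,320:430],(400,364),interpolation=2)])
cv2.imwrite('pics/c8.png',o[:,:,::-1])
E
```

```text
time_s: 9.82
ee_pos: [580.5, -90.0, 62.8]
ee_rot: [-180.0, -0.0, 160.6]
force: [0.8, 0.3, -0.2]
gripper_width: 80.9
time_s: 10.45
ee_pos: [580.6, -90.0, 190.3]
ee_rot: [180.0, 0.1, 160.6]
force: [0.9, -0.4, 0.1]
gripper_width: 91.2
time_s: 11.08
ee_pos: [449.8, 57.8, 219.3]
ee_rot: [179.9, 0.0, 160.8]
force: [0.4, 0.3, 0.8]
gripper_width: 90.9
t 11.075 pos [449.8  57.8 219.3] rot [1.7994e+02 5.0000e-02 1.6080e+02] F [0.4 0.3 0.8] w 90.9
tool shift [-171.3  -96.6  155.4]
turn [0.06 0.05 0.2 ]
```

View pics/c8.png

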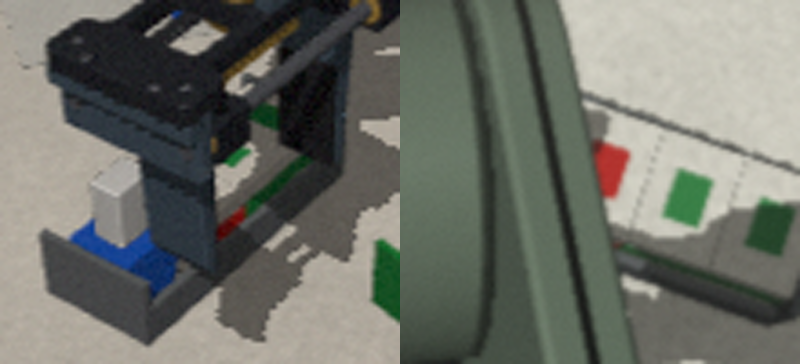

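The arm still blocks the view, so I'll move it further back toward the start area, away from the tray.

```bash
python3 -m creep '[[0,20,40,-10,0,0,0],[0,20,45,-10,0,0,0],[0,20,45,0,0,0,0],[0,20,45,0,0,0,0],[0,20,40,0,0,0,0]]'
python3 -m creep '[[0,20,40,0,0,0,0],[0,10,40,0,0,0,0],[0,10,30,0,0,0,0],[0,0,0,0,0,0,0],[0,0,0,0,0,0,0]]'
python3 - <<'E'
from h import *
go([580,-89.7,63.9],160.6)
g=snap('side','side7');f=snap('top','top7')
o=np.hstack([cv2.resize(g['frame'][90:190,210:320],(400,364),interpolation=2),cv2.resize(f['frame'][110:210,320:430],(400,364),interpolation=2)])
cv2.imwrite('pics/c9.png',o[:,:,::-1])
hsv=cv2.cvtColor(f['frame'],cv2.COLOR_RGB2HSV)
th=np.radians(-19.3); ey=np.array([-np.sin(th),np.cos(th)]);ex=np.array([np.cos(th),np.sin(th)])
for nm,lo,hi in(('red',(0,130,60),(6,255,255)),('blue',(105,110,40),(130,255,255))):
    mm=cv2.inRange(hsv,lo,hi);mm[:110]=0;mm[210:]=0;mm[:,:325]=0;mm[:,445:]=0
    k,l,st,c=cv2.connectedComponentsWithStats(mm)
    for i in range(1,k):
        if st[i,4]>30:
            p=onz(f,*c[i],51);print(nm,st[i].tolist(),p.round(1),'tray y',(p[:2]@ey-31.5).round(1),'x',(p[:2]@ex-577).round(1))
            if nm=='blue':
                h=np.argwhere(l==i)[:,::-1];P=np.array([onz(f,u,v,51)[:2] for u,v in h],np.float32);r=cv2.minAreaRect(P);print(r,'tray y',np.array(r[0])@ey-31.5,'x',np.array(r[0])@ex-577)
for t in('top0','top7','side0','side7'):
    F=load(t)
    m=cv2.inRange(cv2.cvtColor(F['frame'],cv2.COLOR_RGB2HSV),(5,160,100),(12,255,255));r=(140,140,180,180) if t[:3]=='top' else (165,295,205,335)
    s=m[r[1]:r[3],r[0]:r[2]];y,x=np.nonzero(s);print(t,'orange',len(x),x.mean()+r[0],y.mean()+r[1])
E
```

```text
time_s: 11.8
ee_pos: [430.5, 293.3, 238.2]
ee_rot: [180.0, 0.1, 160.5]
force: [-0.4, -0.6, 0.1]
gripper_width: 91.1
time_s: 12.42
ee_pos: [428.7, 408.2, 237.7]
ee_rot: [-180.0, 0.0, 160.5]
force: [-0.1, -0.4, 0.3]
gripper_width: 91.2
t 12.425 pos [428.7 408.2 237.7] rot [-1.7995e+02  1.0000e-02  1.6053e+02] F [-0.1 -0.4  0.3] w 91.2
tool shift [-308.6 -418.8  174.3]
turn [-0.05  0.01 -0.07]
red [370, 150, 13, 14, 127] [ 562.2 -141.4   51. ] tray y 20.9 x 0.3
blue [336, 132, 32, 31, 339] [574.6 -84.3  51. ] tray y 78.8 x -6.8
((580.257080078125, -90.22443389892578), (55.65370559692383, 55.79478454589844), 70.0849380493164) tray y 75.12940986970521 x 0.4676583186383141
top0 orange 84 155.41666666666666 163.98809523809524
top7 orange 83 155.4578313253012 164.25301204819277
side0 orange 244 186.02049180327867 315.2254098360656
side7 orange 75 187.02666666666667 317.53333333333336
```

View pics/c9.png

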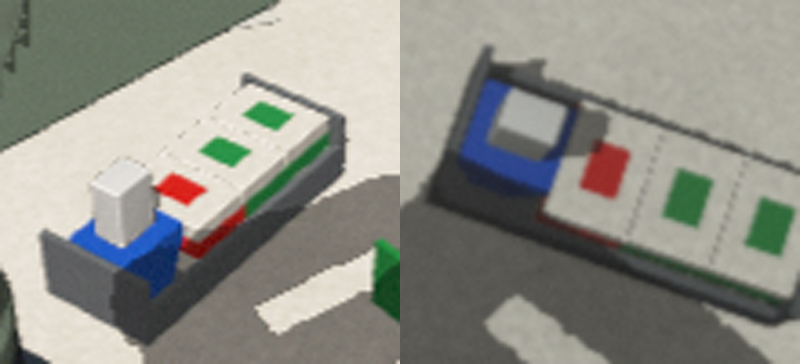

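View pics/top7.png

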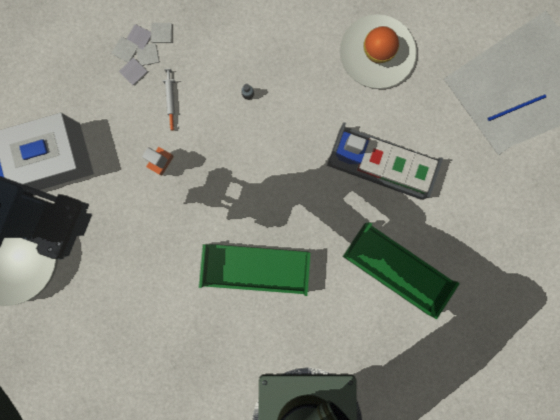

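The wedge sits flush and parallel at top (352,147), with the cartons closed up. The gripper is hovering near the dome and box at (40,215), so I'll raise it clear before handing in.

```bash
python3 -m creep '[[0,0,0,-25,0,0,0],[0,0,-20,-25,0,0,0],[0,0,-30,-20,0,0,0],[0,0,0,0,0,0,0],[0,0,0,0,0,0,0]]'
python3 -m creep '[[0,0,0,0,0,0,0],[0,0,0,0,0,0,0],[0,0,0,0,0,0,0]]'
python3 - <<'E'
from h import *
f=snap('top','top8');a=load('top7')
d=np.abs(f['frame'].astype(int)-a['frame']).sum(2)[120:205,325:445];print('tray diff',(d>60).sum())
print(state()['force'].round(1)); print(job_done())
E
```

```text
time_s: 13.15
ee_pos: [411.3, 361.7, 307.7]
ee_rot: [180.0, -0.0, 160.5]
force: [-0.6, 0.5, -0.4]
gripper_width: 91.1
time_s: 13.52
ee_pos: [411.1, 362.2, 307.4]
ee_rot: [-180.0, -0.0, 160.6]
force: [-0.6, 0.7, 0.0]
gripper_width: 91.2
tray diff 2244
[ 0.1 -0.2 -0.5]
the job is handed in; nothing more can be done
None
```

View pics/top8.png

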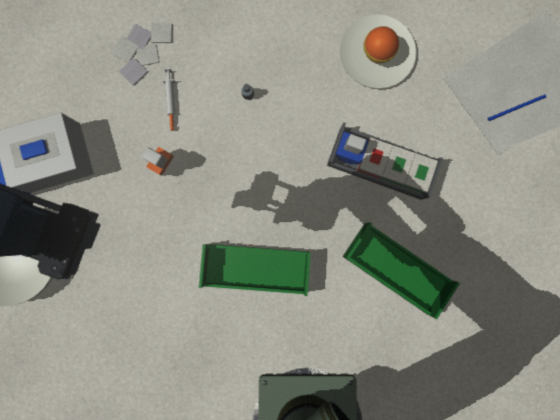

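The wide blue wedge is in the last gap of the grey tray, pressed straight down to the floor and released. I handed the job in at about 13.6 s.

**Pressing home:** floor contact came at TCP z = 63.9 mm, exactly the predicted height, with about 6 N upward.

**After release, from the top camera:**

| Check | Measured | Required |
|---|---|---|
| Wedge along tray y | about 75 mm | 67 to 84 mm |
| Wedge across tray x | about 0.5 mm | within 18 mm |
| Wedge angle to tray | within about 1° | below 10° |
| Red-banded carton along tray y | about 21 mm | below 27 mm |

Wedge, carton and wall tops look flush in the pictures.

**Slim orange wedge:** it shows the same top-view pixel position, within 0.3 px. The side-view orange mask came out different (75 pixels against 244). The arm was near that view by then, so I put it down to the arm or its shadow and did not check further.

**Other checks that disagreed:**
- The last before/after comparison of the tray area differed in 2244 pixels. In the last picture the arm's shadow has moved across the tray while the wedge and cartons look unmoved, so I read that as shadow.
- The tray's measured length was 217 mm instead of the stated 221 mm, so the tray positions above are good to about 2 mm.

**Arm at the end:** it is clear of the tray with the gripper open and wrist force about 0. From above the gripper overlaps a round object, whose height I did not measure. The TCP is 307 mm up and nothing shows on the wrist force.

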